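# Set the egg gauge to the length mark and lock its leg

## Robot

A 6-joint arm with a two-finger parallel gripper is mounted at the origin on the work surface. World frame = base frame: x ahead of the robot, y to its left, z up, the work surface at z = 0. Lengths are in m, angles in rad, forces in N, time in s.
With the tool pointing down it reaches from about 0.4 to 0.825 m from the base axis. Payload 7 kg.
Tool frame: the origin (TCP) lies on the front face of the gripper's body, between the roots of the fingers; the fingertips stand 66 mm ahead of it and the grasp point (between the pads) lies 47 mm ahead of it; z points along the fingers, y is the line along which they close (so a half turn about z gives the same grasp; the last joint's range is limited). The gripper opens to 88 mm and grips with 3 to 60 N. Pads are 19 mm wide; open, the fingers measure 130 mm over their backs; the gripper's body (78 mm by 193 mm) begins 47 mm behind the grasp point.
Start: joints at [1.396, 0.359, 0.012, 0, -1.224, -0.288], TCP at [0.301, 0.604, 0.292] pointing down, gripper open.
Joint ranges: [-3.07, 3.07], [-1.43, 2.12], [-1.02, 1.25], [-3.03, 1.67], [-3.05, -0], [-3.03, 3.03]. Speed limits (rad/s): [2.39, 2.39, 3.01, 3.14, 3.14, 3.14].

## Interface

Orientations are given as [roll, pitch, yaw] about the fixed x, y, z axes, in that order (R = Rz(yaw) Ry(pitch) Rx(roll)).
In Python, from station import arm gives the robot as it stands. The module is installed in compiled form; this text tells all that it offers.
- The arm moves only by the tool move_arm, never from a script. Its argument "increments" is a list of rows, each an object of numbers: "jaw": the gripper command: -1 is shut, 1 is fully open, values between are in proportion; "dx", "dy", "dz": the shift along the tool's x, y, z in m; "twist": the turn about the tool's z in rad. A call has 1 to 12 rows; each row shifts and turns the commanded pose from where the row before left it, along the tool's axes as they then stand; what a row does not reach is not made up. A row lasts 1/12 s, in which the tool goes at most 41.7 mm and 7.16 degrees, less where a joint would pass 70% of its speed; a pose out of reach is approached as far as the arm can. A call is refused whole if a number of a shift passes 0.0417 or a number of a turn 0.125, either way. A call with a gripper value outside its range is refused whole. The fingers move at their own pace and stop on an object; "force" is the grip in N (left out, the last holds). Time passes only in rows, so rows that do not move let the fingers close. It gives the time, the measured TCP pose, the force, the opening and the grip force at its end, in the units of the state.
- arm.get_state(): the state, without advancing time (a new reading comes with each control period).
- arm.grab_frame(name): name is "scene" or "top" or "wrist"; returns the picture (480x640x3 uint8, blue, green, red); there is no depth.
- arm.camera_info(name): a dict with "K" (3x3 intrinsics, pixels), "extrinsics" (4x4, takes a point from camera to world coordinates). Camera axes: x right, y down, z forward; pixel columns grow to the right and rows downward; lengths in m; the calibration is good to about 2 mm. The wrist camera is an equidistant fisheye: a pixel r from the principal point sees the ray r / f radians off the axis. A picture is of the moment at which its call begins: read the wrist's pose just before it. camera_info takes no time and is no camera call; for the wrist camera it gives the pose at the moment of the call.
- arm.job_done(): hands the job in; it is judged then, once.
Trained networks look in the newest picture that a camera, given by its name, has taken for a name from the list of things; names that differ only in an ending like _2 or _b are one class to them, and where a whole thing is asked for, a point or a joint stands for the part that bears it (a point fixed in the world has none). Each returns a list of dicts, best first, with "score" (0 to 1); they miss things now and then, are a little off and sometimes report something else, mostly with a low value. They report only what shows in the picture. A call takes as long as a camera call.
- arm.find_in(camera, name): "position" ([x, y, z] in m, in world coordinates, good to about 4 mm: the middle of the surface that is visible of it).
- arm.silhouettes(camera, name): "pixels" (480x640 bool, what is visible of it).
- arm.pinpoint(camera, name): "position" ([x, y, z] in m, in world coordinates, good to about 4 mm: a listed point, or the origin of a listed thing).
The state is a dict: "t": time; "q": joint angles; "qd": joint speeds; "joint_efforts": joint torques, N m; "eef_pos": TCP position; "ee_rot": TCP orientation; "force": force on the tool from outside, world axes, zero at the start; "moment": the same for the moment, N m; "width": finger opening in m; "gripper_force": force on a finger pad.
Only numpy, scipy, OpenCV 4.12 (cv2) and the standard library are available. Lean on these libraries where they do the work, as an engineer would, in place of code of your own. Each camera call takes 0.05 s, during which the arm holds its last target. There are 200 camera calls.

## Task

On the egg length gauge, draw the spring-loaded sliding leg out until its index nib stands opposite the middle of the length mark on the scale, with the cam lever still open, and then, holding the leg there, swing the lever fully closed, in towards the thumb plate. Finish while still holding: keep the leg gripped on the mark with the lever squeezed shut, ready for the egg. Leave the mark's runner and the things standing around alone.

Things in the scene. Friction and masses are not known exactly. Their poses are not given: they have to be found in the camera images.
- gauge: Egg length gauge, fixed: wooden board 240 x 420 mm, 18 mm thick, with a low rail. Origin on the counter under the rail's middle; x points across the rail to the far side (egg rests, scale), y along the rail the way the leg is drawn out. Board: x -50 to +190, y -210 to +210 mm. Fixed wooden jaw at the -y end (62 mm high), block at the +y end (52 mm high).
- leg: Sliding leg, with the lever it carries: dark steel carriage, 125 mm along the rail, top 46 mm above the counter. Slides up to 150 mm along the gauge's +y; a spring draws it back to -y with 3 to 5 N, so it runs back when let go. Origin over the rail, 32 mm above the counter; axes as the gauge's. Its wooden jaw arm (8 mm thick, 54 mm high) is at y -45 mm and reaches x +146 mm.
- leg_pinch (a point): Point on the leg 46 mm above its origin (78 mm above the counter): pinch height, over the rail's middle. The upright aluminium thumb plate, 8 mm thick, has its outer flat face (towards the robot) 16 mm to -x of here, y -18 to +24 mm, top 94 mm above the counter. Axes as the gauge's. Squeezing plate and lever post together from outside, fingers down, holds the leg and shuts the lever.
- hook (a point): Middle of the inner face of the hook (6 mm thick plate) that sticks out 18 mm to -x at the thumb plate's +y end, 18 mm to +y of leg_pinch: a finger outside the plate can also draw the leg to +y by it. 48 to 94 mm above the counter.
- lever_post (a point): Axis of the cam lever's upright black post, 16 mm diameter, 48 to 94 mm above the counter (this point: 78 mm). Closed it stands 14 mm to +x of leg_pinch (38 mm over plate and post); open, up to 24 mm farther to +x (up to 62 mm over both). The plate cannot give way, so as equal fingers close the lever the hand must follow to -x by half the post's travel.
- lever (a joint): Cam lever angle, rad: 0 fully closed (end stop), 0.33 to 0.40 open at the start. Its upright pivot rides on the leg, 14 mm to +x and 60 mm to +y of leg_pinch; the post is 60 mm from it. Stiff: about 8 N at the post moves it; it stays where it is left.
- leg_index (a point): Tip of the thin steel index nib (2.5 mm wide) at the far (+x) end of the leg's jaw arm, 28 mm above the counter, 162 mm to +x and 45 mm to -y of leg_pinch.
- mark (a point): Length mark: middle of the 8 mm wide nib of the brass runner on the aluminium scale at the board's far edge, pointing at the index nib, 26 mm above the counter; axes as the gauge's. The leg is on the mark when the index tip is level with this point along the gauge's y (after 35 to 110 mm of travel).
- egg_tray: Bystander: open wooden tray 120 x 120 x 35 mm (eggs to 46 mm) with three eggs fixed in it. Origin under its middle.
- jar: Bystander: glass jar, 64 mm diameter, 85 mm high. Origin under its middle.
- bird_mount: Bystander: small carved bird on a 100 x 80 mm dark wooden foot, about 110 mm high. Origin under its middle.

How it is judged:
By the outcome, as a careful person would: the job done as asked, in the order asked, and still so for the second after the job is handed in, while the arm keeps its last pose, push and grip.
It also fails if it takes over 42 s, if anything falls off the work surface, if the arm or the gripper's body presses on something with over 40 N, if the wrist force passes 120 N, or if a joint passes its speed limit or range.

## Working session

There is one attempt and no reset: what is moved stays moved. The work goes in short steps, Python scripts to look and compute and a tool call to move; the robot and the scene stay as the last step left them, time stands still between calls to the robot, and variables do not carry over. Pictures are saved under pics/ and viewed, at most 10 in all, crops included, and the job is handed in when it is done.

Besides the shell and the picture viewer there is one more tool, called after "Emit:" as name([rows], argument=value, ...), one row to a line, values as JSON. move_arm: Moves the arm, as the interface text tells. Its arguments: {"type":"object","properties":{"increments":{"type":"array"},"force":{"type":"number"}},"required":["increments"]}

```bash
mkdir -p pics
cat > h.py <<'E'
import numpy as np, cv2
from station import arm
np.set_printoptions(precision=4,suppress=True)
def shot(c,n):
    im=arm.grab_frame(c); cv2.imwrite(f'pics/{n}.png',im); return im
def pp(c,names):
    for n in names:
        r=arm.pinpoint(c,n)
        print(c,n,[(np.round(d['position'],4).tolist(),round(d['score'],2)) for d in r[:2]])
E
python3 - <<'E'
from h import *
s=arm.get_state();print(s['t'],s['eef_pos'],s['ee_rot'],s['width'])
for c in('scene','top'):
    shot(c,c+'1'); pp(c,['gauge','leg','leg_pinch','hook','lever_post','leg_index','mark','egg_tray','jar','bird_mount'])
print(arm.get_state()['t'])
E
```

```text
0.0 [0.3012 0.6037 0.2912] [ 3.1399 -0.0002 -0.4628] 0.08738824348622277
scene gauge [([0.5014, -0.056, 0.0015], 0.61)]
scene leg [([0.4919, -0.1293, 0.0296], 0.72)]
scene leg_pinch [([0.4961, -0.13, 0.0775], 0.6)]
scene hook [([0.4727, -0.1057, 0.0747], 0.84)]
scene lever_post [([0.526, -0.1228, 0.083], 0.64)]
scene leg_index [([0.6562, -0.1679, 0.0293], 0.81)]
scene mark [([0.6601, -0.1227, 0.0266], 0.51)]
scene egg_tray [([0.4235, 0.4894, -0.0015], 0.9)]
scene jar []
scene bird_mount [([0.6233, 0.4932, -0.0009], 0.98)]
top gauge [([0.4963, -0.0568, 0.0021], 0.73)]
top leg [([0.4964, -0.125, 0.0341], 0.87)]
top leg_pinch [([0.492, -0.1279, 0.0792], 0.75)]
top hook [([0.4707, -0.1085, 0.0774], 0.62)]
top lever_post [([0.5301, -0.1185, 0.0789], 0.43)]
top leg_index [([0.654, -0.1777, 0.0298], 0.98)]
top mark [([0.4271, 0.49, 0.0016], 0.4)]
top egg_tray [([0.427, 0.4911, 0.0025], 0.63), ([0.6038, -0.4473, -0.0043], 0.53)]
top jar [([0.6013, -0.4468, -0.0022], 0.87), ([0.4963, -0.1282, 0.0343], 0.3)]
top bird_mount [([0.6243, 0.4898, -0.0005], 0.78)]
1.1
```

View pics/top1.png

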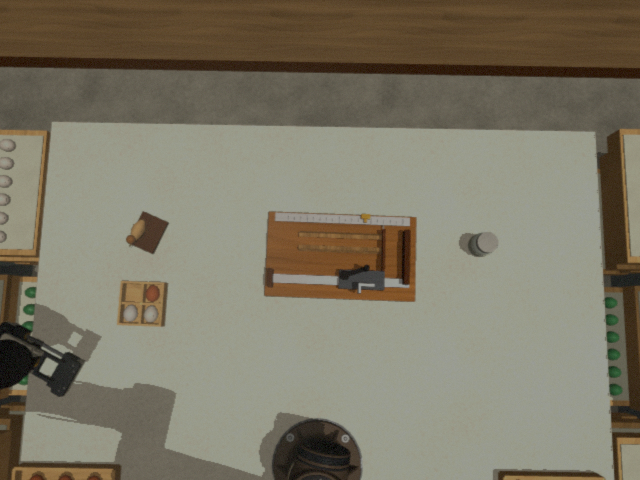

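View pics/scene1.png

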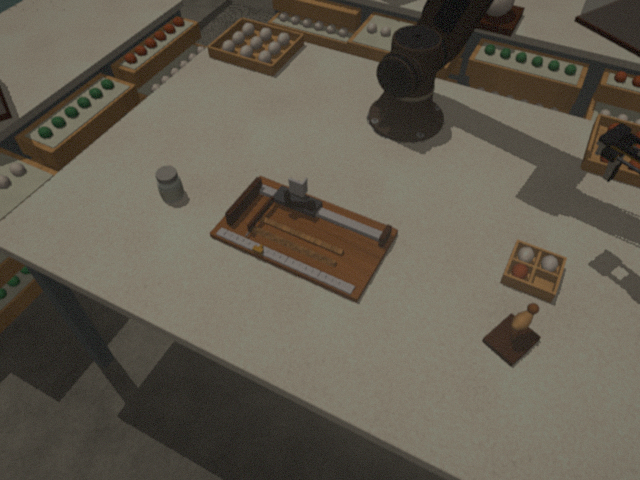

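The top view shows the gauge with the leg at about (360,280) and the brass mark at (366,217). The scene view agrees, with the plate at (298,185) and the mark at (259,250). Both match the network points, so I'll turn the tool and move over the gauge.

Emit:
move_arm([
  {"twist": 0.115, "jaw": 1},
  {"twist": 0.115},
  {"twist": 0.115},
  {"twist": 0.115},
  {"twist": 0.115},
  {"twist": 0.115},
  {"twist": 0.115},
  {"twist": 0.115},
  {"twist": 0.115},
  {"twist": 0.112},
])

```text
$.increments[0]: bad value
```

Emit:
move_arm([
  {"dx": 0.0385, "dy": -0.012},
  {"dx": 0.0385, "dy": -0.012},
  {"dx": 0.0385, "dy": -0.012},
  {"dx": 0.0385, "dy": -0.012},
  {"dx": 0.0385, "dy": -0.012},
  {"dx": 0.0385, "dy": -0.012},
  {"dx": 0.0385, "dy": -0.012},
  {"dx": 0.0385, "dy": -0.012},
  {"dx": 0.0385, "dy": -0.012},
  {"dx": 0.0385, "dy": -0.012},
])

```text
$.increments[0]: bad value
```

Emit:
move_arm([
  {"dx": 0.0385, "dy": -0.012},
  {"dx": 0.0385, "dy": -0.012},
  {"dx": 0.0385, "dy": -0.012},
  {"dx": 0.0385, "dy": -0.012},
  {"dx": 0.0385, "dy": -0.012},
  {"dx": 0.0385, "dy": -0.012},
  {"dx": 0.0385, "dy": -0.012},
  {"dx": 0.0385, "dy": -0.012},
  {"dx": 0.0385, "dy": -0.012},
  {},
  {},
  {},
])

```text
$.increments[0]: bad value
```

Run:
```python
from h import *
s=arm.get_state();print(s['t'],s['eef_pos'],s['ee_rot'],s['width'],s['force'])
shot('wrist','w1'); pp('wrist',['gauge','leg','leg_pinch','hook','lever_post','leg_index','mark'])
i=arm.camera_info('wrist');print(i['K'],i['extrinsics'])
```

```text
1.1 [0.3014 0.604  0.2922] [ 3.1416 -0.     -0.4628] 0.08774403610483865 [0.0288 0.3322 0.1809]
wrist gauge []
wrist leg []
wrist leg_pinch []
wrist hook []
wrist lever_post []
wrist leg_index []
wrist mark []
[[371.6483   0.     316.5444]
 [  0.     371.6483 234.0594]
 [  0.       0.       1.    ]] [[-0.4477 -0.8587 -0.2492  0.3687]
 [-0.8942  0.4295  0.1264  0.5704]
 [-0.0015  0.2794 -0.9602  0.384 ]
 [ 0.      0.      0.      1.    ]]
```

View pics/w1.png

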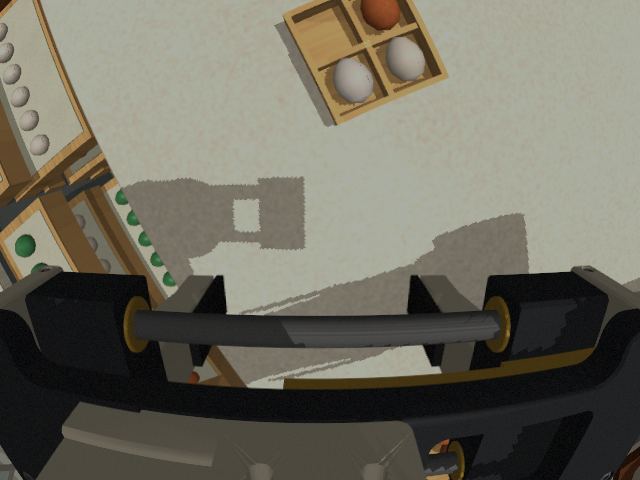

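The rows were refused, so the arm hasn't moved; this wrist picture shows only the egg tray at (370,60). I'll resend with every key filled in.

Emit:
move_arm([
  {"jaw": 1, "dx": 0, "dy": 0, "dz": 0, "twist": 0.115},
  {"jaw": 1, "dx": 0, "dy": 0, "dz": 0, "twist": 0.115},
  {"jaw": 1, "dx": 0, "dy": 0, "dz": 0, "twist": 0.115},
  {"jaw": 1, "dx": 0, "dy": 0, "dz": 0, "twist": 0.115},
  {"jaw": 1, "dx": 0, "dy": 0, "dz": 0, "twist": 0.115},
  {"jaw": 1, "dx": 0, "dy": 0, "dz": 0, "twist": 0.115},
  {"jaw": 1, "dx": 0, "dy": 0, "dz": 0, "twist": 0.115},
  {"jaw": 1, "dx": 0, "dy": 0, "dz": 0, "twist": 0.115},
  {"jaw": 1, "dx": 0, "dy": 0, "dz": 0, "twist": 0.115},
  {"jaw": 1, "dx": 0, "dy": 0, "dz": 0, "twist": 0.112},
])

```text
t: 2.33
eef_pos: [0.3014, 0.604, 0.2922]
ee_rot: [-3.142, -0.0, -1.616]
force: [-0.2, -0.1, 0.2]
width: 0.088
gripper_force: 0.0
```

Emit:
move_arm([
  {"jaw": 1, "dx": 0.0385, "dy": -0.012, "dz": 0, "twist": 0},
  {"jaw": 1, "dx": 0.0385, "dy": -0.012, "dz": 0, "twist": 0},
  {"jaw": 1, "dx": 0.0385, "dy": -0.012, "dz": 0, "twist": 0},
  {"jaw": 1, "dx": 0.0385, "dy": -0.012, "dz": 0, "twist": 0},
  {"jaw": 1, "dx": 0.0385, "dy": -0.012, "dz": 0, "twist": 0},
  {"jaw": 1, "dx": 0.0385, "dy": -0.012, "dz": 0, "twist": 0},
  {"jaw": 1, "dx": 0.0385, "dy": -0.012, "dz": 0, "twist": 0},
  {"jaw": 1, "dx": 0.0385, "dy": -0.012, "dz": 0, "twist": 0},
  {"jaw": 1, "dx": 0.0385, "dy": -0.012, "dz": 0, "twist": 0},
  {"jaw": 1, "dx": 0.0385, "dy": -0.012, "dz": 0, "twist": 0},
])

```text
t: 3.17
eef_pos: [0.4062, 0.2127, 0.2926]
ee_rot: [-3.141, 0.001, -1.609]
force: [1.1, 0.1, 0.3]
width: 0.088
gripper_force: 0.0
```

Emit:
move_arm([
  {"jaw": 1, "dx": 0.0385, "dy": -0.012, "dz": 0, "twist": 0},
  {"jaw": 1, "dx": 0.0385, "dy": -0.012, "dz": 0, "twist": 0},
  {"jaw": 1, "dx": 0.0385, "dy": -0.012, "dz": 0, "twist": 0},
  {"jaw": 1, "dx": 0.0385, "dy": -0.012, "dz": 0, "twist": 0},
  {"jaw": 1, "dx": 0.0385, "dy": -0.012, "dz": 0, "twist": 0},
  {"jaw": 1, "dx": 0.0385, "dy": -0.012, "dz": 0, "twist": 0},
  {"jaw": 1, "dx": 0.0385, "dy": -0.012, "dz": 0, "twist": 0},
  {"jaw": 1, "dx": 0.0385, "dy": -0.012, "dz": 0, "twist": 0},
  {"jaw": 1, "dx": 0, "dy": 0, "dz": 0, "twist": 0},
  {"jaw": 1, "dx": 0, "dy": 0, "dz": 0, "twist": 0},
])

```text
t: 4.0
eef_pos: [0.4902, -0.0991, 0.2918]
ee_rot: [3.141, -0.0, -1.615]
force: [0.3, 0.6, -0.9]
width: 0.0877
gripper_force: 0.0
```

Run:
```python
from h import *
s=arm.get_state();print(s['t'],s['eef_pos'],s['ee_rot'],s['width'],s['force'])
shot('wrist','w2'); pp('wrist',['gauge','leg','leg_pinch','hook','lever_post','leg_index','mark'])
i=arm.camera_info('wrist');print(i['extrinsics'])
```

```text
4.0 [ 0.4902 -0.0991  0.2918] [ 3.1409 -0.0002 -1.6145] 0.08773057108692489 [ 0.2526  0.6226 -0.8952]
wrist gauge [([0.4924, -0.0531, 0.0021], 0.85), ([0.6558, -0.125, 0.0226], 0.24)]
wrist leg [([0.4928, -0.1233, 0.0314], 0.79)]
wrist leg_pinch [([0.4909, -0.1255, 0.0808], 0.59)]
wrist hook [([0.4672, -0.1065, 0.08], 0.61)]
wrist lever_post [([0.527, -0.1222, 0.0769], 0.93), ([0.497, -0.1203, 0.0311], 0.68)]
wrist leg_index [([0.6582, -0.1746, 0.0276], 0.84)]
wrist mark [([0.6545, -0.1248, 0.0246], 0.92)]
[[-0.9993  0.0363  0.0127  0.4869]
 [ 0.0384  0.9589  0.2811 -0.1713]
 [-0.002   0.2814 -0.9596  0.3842]
 [ 0.      0.      0.      1.    ]]
```

View pics/w2.png

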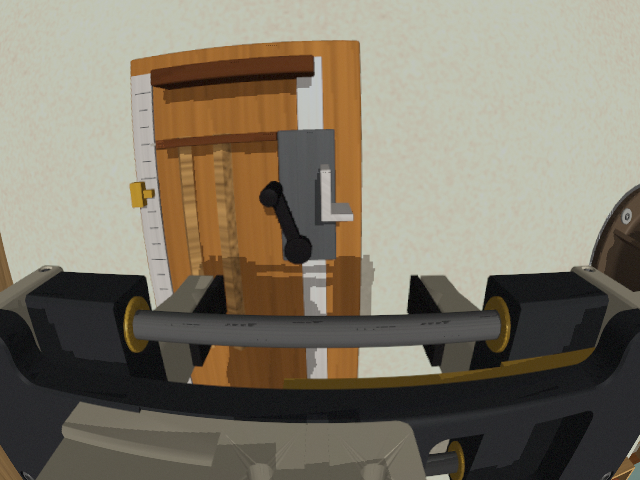

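The wrist view is clear: plate at (326,190), hook at (340,215), open lever post at (270,193), index nib near (155,146) and brass mark nib near (150,194). Next I'll measure the gauge heading from the board edge and zoom in on the two nibs.

```bash
cat >> h.py <<'E'
def ray(uv,i,z):
    K,T=i['K'],i['extrinsics']; d=(np.array(uv,float)-K[:2,2])/K[0,0]
    r=np.linalg.norm(d,axis=-1,keepdims=True); v=np.concatenate([d/r*np.sin(r),np.cos(r)],-1)@T[:3,:3].T
    return T[:3,3]+v*((z-T[2,3])/v[...,2:])
def zoom(im,u0,u1,v0,v1,k,n):
    cv2.imwrite(f'pics/{n}.png',cv2.resize(im[v0:v1,u0:u1],None,fx=k,fy=k,interpolation=cv2.INTER_CUBIC))
E
python3 - <<'E'
from h import *
im=cv2.imread('pics/w2.png'); i=arm.camera_info('wrist')
sat=cv2.cvtColor(im,cv2.COLOR_BGR2HSV)[...,1].astype(float)
E=[];L=[]
for v in range(60,245,5):
    g=np.diff(cv2.GaussianBlur(sat,(5,5),0)[v,345:375]); E.append((345.5+np.argmin(g),v))
    g=np.diff(cv2.GaussianBlur(sat,(5,5),0)[v,120:150]); L.append((120.5+np.argmax(np.abs(g)),v))
P=ray(E,i,.018)[:,:2]
for _ in range(3):
    a=np.polyfit(P[:,1],P[:,0],1); r=P[:,0]-np.polyval(a,P[:,1]); P=P[abs(r)<max(.0015,1.0*r.std())]
print('edge slope dx/dy',a,len(P),r.std(),'yaw',-np.arctan(a[0]))
zoom(im,120,220,120,220,6,'z2')
E
```

```text
edge slope dx/dy [0.0165 0.4475] 37 0.0003603346401536899 yaw -0.016451617911178187
```

View pics/z2.png

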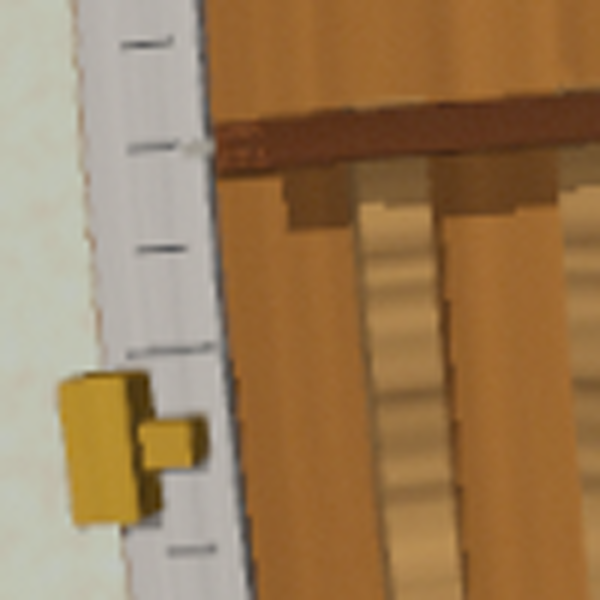

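The zoom shows the index nib at zoom (190,148) and the brass nib's middle at zoom (178,443). Board-edge yaw is -0.016, which agrees with the network's pinch-to-index direction. Next I'll compute the travel and the approach.

```bash
cat > g.py <<'E'
from h import *
g=-.016; ex=np.array([np.cos(g),np.sin(g)]); ey=np.array([-np.sin(g),np.cos(g)])
E
python3 - <<'E'
from g import *
i=arm.camera_info('wrist')
ix=ray([(151.5,144.8)],i,.028)[0]; mk=ray([(150.5,193.8)],i,.0265)[0]
print(ix,mk,'travel',(mk-ix)[:2]@ey)
# plate: outer face edge & hook, post from pixels at top z=.094
i_=i
hk=ray([(340,205.)],i,.094)[0]; pl=ray([(331,185.)],i,.094)[0]; po=ray([(270,193.)],i,.094)[0]
print(hk,pl,po)
# estimated pinch from all
est=[]
for n,p in (('ix',ix[:2]-.162*ex+.045*ey),('net',np.array([.4925,-.1275])),('hook',np.array([.4700,-.1068])+0*ex-.018*ey)):print(n,p,'g:',p@ex,p@ey)
for n,p in(('hookpix',hk),('platepix',pl),('postpix',po),('tcp',arm.get_state()['eef_pos'])):print(n,'g:',p[:2]@ex,p[:2]@ey)
zoom(cv2.imread('pics/w2.png'),250,370,140,270,4.5,'z3')
E
```

```text
[ 0.6556 -0.1677  0.028 ] [ 0.6635 -0.1169  0.0265] travel 0.050948120838305695
[ 0.4711 -0.1097  0.094 ] [ 0.4778 -0.1261  0.094 ] [ 0.5265 -0.1217  0.094 ]
ix [ 0.4943 -0.1202] g: 0.49619993378700633 -0.1122321010859163
net [ 0.4925 -0.1275] g: 0.49447687430595594 -0.11960401655718686
hook [ 0.4697 -0.1248] g: 0.4716485683755356 -0.11726665074085915
hookpix g: 0.47283040191644793 -0.10216959814174498
platepix g: 0.47979260686247444 -0.11845560058277745
postpix g: 0.5283514212636358 -0.11326260260732678
tcp g: 0.4916900173549622 -0.08801918837733555
```

View pics/z3.png

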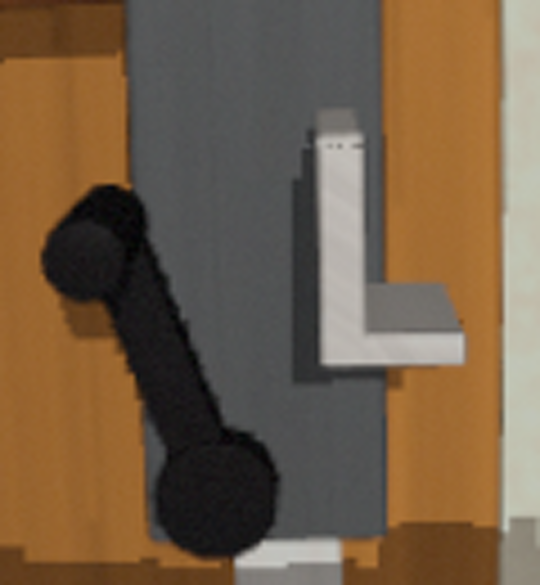

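The crop shows the plate's top outer edge at full-frame u≈331, v 171 to 221, the hook's inner top edge at v≈213.8, and the post top centred at (268.4,198.2).

Run:
```python
from g import *
i=arm.camera_info('wrist'); t=arm.get_state()['eef_pos'][:2]
px=[(330.9,171.1),(330.9,213.8),(330.9,221.3),(353,213.8),(268.4,198.2),(259.4,198.2)]
for n,p in zip(['plate-18','hookin 18','plate24','hooktip','post','postouter'],ray(px,i,.094)):print(n,'rel tcp g:',(p[:2]-t)@ex,(p[:2]-t)@ey,' abs',p[:2]@ex,p[:2]@ey)
```

```text
plate-18 rel tcp g: -0.01198849084807004 -0.04149689132666523  abs 0.47970152650689224 -0.12951607970400078
hookin 18 rel tcp g: -0.011493618954837326 -0.0070754044203826605  abs 0.48019639840012496 -0.09509459279771822
plate24 rel tcp g: -0.011414823216143745 -0.0008623632101454603  abs 0.4802751941388185 -0.08888155158748101
hooktip rel tcp g: -0.029292987827956158 -0.006729459110885485  abs 0.4623970295270061 -0.09474864748822104
post rel tcp g: 0.038160572893569576 -0.02106577161557111  abs 0.5298505902485318 -0.10908495999290667
postouter rel tcp g: 0.045448455243754876 -0.021294013513010187  abs 0.5371384725987172 -0.10931320189034574
```

Emit:
move_arm([
  {"jaw": 1, "dx": 0.023, "dy": -0.0275, "dz": 0, "twist": -0.028},
  {"jaw": 1, "dx": 0, "dy": 0, "dz": 0.03, "twist": 0},
  {"jaw": 1, "dx": 0, "dy": 0, "dz": 0.03, "twist": 0},
  {"jaw": 1, "dx": 0, "dy": 0, "dz": 0.015, "twist": 0},
  {"jaw": 1, "dx": 0, "dy": 0, "dz": 0, "twist": 0},
  {"jaw": 1, "dx": 0, "dy": 0, "dz": 0, "twist": 0},
])

```text
t: 4.9
eef_pos: [0.5167, -0.1206, 0.217]
ee_rot: [3.14, -0.001, -1.581]
force: [0.1, 0.3, 0.5]
width: 0.0873
gripper_force: 0.0
```

Run:
```python
from g import *
s=arm.get_state();p=np.array(s['eef_pos']);print(s['t'],p,s['ee_rot'],s['force'],'g',p[:2]@ex,p[:2]@ey)
im=shot('wrist','w3'); pp('wrist',['leg_pinch','hook','lever_post','leg_index','mark'])
```

```text
4.9 [ 0.5167 -0.1206  0.217 ] [ 3.1401 -0.0006 -1.5806] [0.1298 0.2645 0.5364] g 0.5185984250549318 -0.11230313802724533
wrist leg_pinch [([0.4908, -0.1263, 0.0794], 0.6)]
wrist hook [([0.4671, -0.1063, 0.0778], 0.64)]
wrist lever_post [([0.5296, -0.1234, 0.0756], 0.92), ([0.4685, -0.1066, 0.0743], 0.52)]
wrist leg_index [([0.6571, -0.1736, 0.0262], 0.84)]
wrist mark [([0.6563, -0.1226, 0.028], 0.85)]
```

View pics/w3.png

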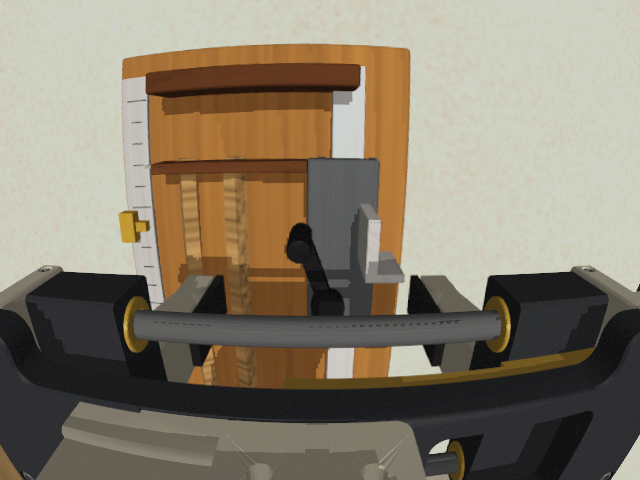

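The view shows the plate and hook at (370,240) to (400,270) just inside the right finger, and the post at (300,240) well inside the left one. I'll lower with 1 to 2 mm more clearance.

Emit:
move_arm([
  {"jaw": 1, "dx": 0.002, "dy": 0.001, "dz": 0.015, "twist": 0},
  {"jaw": 1, "dx": 0, "dy": 0, "dz": 0.019, "twist": 0},
  {"jaw": 1, "dx": 0, "dy": 0, "dz": 0.019, "twist": 0},
  {"jaw": 1, "dx": 0, "dy": 0, "dz": 0.019, "twist": 0},
  {"jaw": 1, "dx": 0, "dy": 0, "dz": 0.019, "twist": 0},
  {"jaw": 1, "dx": 0, "dy": 0, "dz": 0, "twist": 0},
  {"jaw": 1, "dx": 0, "dy": 0, "dz": 0, "twist": 0},
])

```text
t: 5.78
eef_pos: [0.5156, -0.123, 0.1262]
ee_rot: [3.14, -0.0, -1.582]
force: [-0.1, 0.2, 1.5]
width: 0.0875
gripper_force: 0.0
```

Run:
```python
from g import *
s=arm.get_state();p=np.array(s['eef_pos']);print(s['t'],p,s['ee_rot'],s['force'],'g',p[:2]@ex,p[:2]@ey)
im=shot('wrist','w4'); pp('wrist',['hook','lever_post','leg_index','mark'])
```

```text
5.7833 [ 0.5156 -0.123   0.1262] [ 3.1402 -0.0004 -1.5816] [-0.1223  0.2119  1.5325] g 0.5174600867766117 -0.11477874752415827
wrist hook [([0.4677, -0.1074, 0.0767], 0.87), ([0.4907, -0.1262, 0.0816], 0.61)]
wrist lever_post [([0.5294, -0.1221, 0.078], 0.71)]
wrist leg_index [([0.66, -0.1757, 0.0277], 0.66)]
wrist mark [([0.6568, -0.1238, 0.0273], 0.73)]
```

View pics/w4.png

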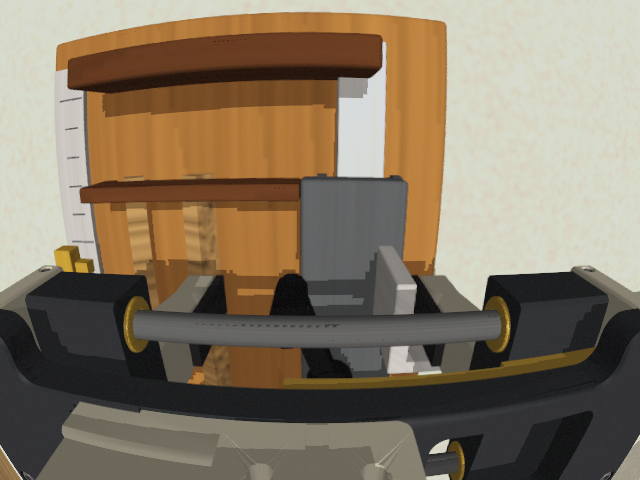

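The fingers straddle the plate and post without contact. I'll draw out most of the way by the hook, then measure.

Emit:
move_arm([
  {"jaw": 1, "dx": -0.003, "dy": 0, "dz": 0, "twist": 0},
  {"jaw": 1, "dx": -0.003, "dy": 0, "dz": 0, "twist": 0},
  {"jaw": 1, "dx": -0.004, "dy": 0, "dz": 0, "twist": 0},
  {"jaw": 1, "dx": -0.005, "dy": 0, "dz": 0, "twist": 0},
  {"jaw": 1, "dx": -0.006, "dy": 0, "dz": 0, "twist": 0},
  {"jaw": 1, "dx": -0.006, "dy": 0, "dz": 0, "twist": 0},
  {"jaw": 1, "dx": -0.006, "dy": 0, "dz": 0, "twist": 0},
  {"jaw": 1, "dx": -0.006, "dy": 0, "dz": 0, "twist": 0},
  {"jaw": 1, "dx": -0.004, "dy": 0, "dz": 0, "twist": 0},
  {"jaw": 1, "dx": -0.002, "dy": 0, "dz": 0, "twist": 0},
  {"jaw": 1, "dx": 0, "dy": 0, "dz": 0, "twist": 0},
  {"jaw": 1, "dx": 0, "dy": 0, "dz": 0, "twist": 0},
])

```text
t: 7.03
eef_pos: [0.5162, -0.0777, 0.126]
ee_rot: [3.141, 0.0, -1.582]
force: [1.8, -3.2, 1.7]
width: 0.0877
gripper_force: 1.5
```

Run:
```python
from g import *
s=arm.get_state();p=np.array(s['eef_pos']);print(s['t'],p,s['ee_rot'],s['force'],'g',p[:2]@ex,p[:2]@ey)
im=shot('wrist','w5')
for c in('wrist','top','scene'):
    if c!='wrist': shot(c,c+'5')
    pp(c,['leg_index','mark','hook','lever_post'])
zoom(im,40,140,140,260,5,'z5')
```

```text
7.0333 [ 0.5162 -0.0777  0.126 ] [ 3.1414  0.0001 -1.5816] [ 1.7923 -3.2466  1.6607] g 0.5173390385305273 -0.06947237288922614
wrist leg_index [([0.6567, -0.1331, 0.0257], 0.84)]
wrist mark [([0.6559, -0.1205, 0.0264], 0.81)]
wrist hook [([0.4693, -0.0663, 0.0785], 0.74)]
wrist lever_post []
top leg_index []
top mark [([0.6601, -0.1256, 0.024], 0.45)]
top hook [([0.4697, -0.0671, 0.0811], 0.39)]
top lever_post []
scene leg_index [([0.6579, -0.133, 0.0289], 0.93)]
scene mark [([0.6604, -0.1205, 0.0256], 0.46)]
scene hook [([0.4741, -0.0633, 0.0774], 0.87)]
scene lever_post [([0.5263, -0.0836, 0.0817], 0.73), ([0.4724, -0.0659, 0.0756], 0.58)]
```

View pics/z5.png

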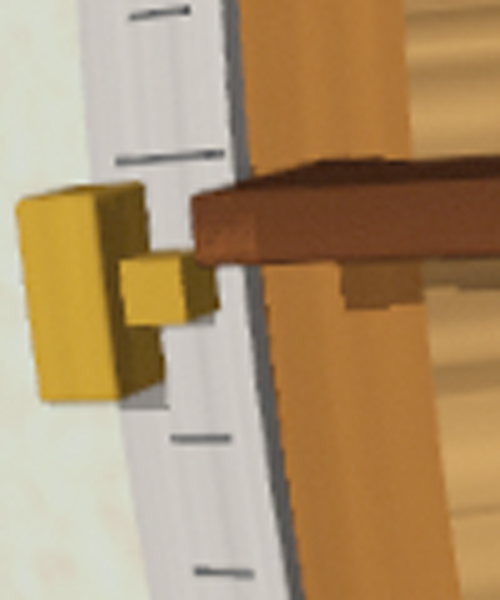

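Contact is confirmed: -3.2 N along y, and the leg has moved about 41 mm. The zoom shows the jaw arm's end, with its top face at full-frame (79,179) to (79,193), hiding the index nib. The brass nib's top is at (70.8,198.2). The nib sits midway under the arm's thickness, so I'll use the arm's top face.

Run:
```python
from g import *
i=arm.camera_info('wrist')
G=lambda p:np.round([p[:2]@ex,p[:2]@ey],4)
for z in(.054,.052): print('arm',z,[G(p) for p in ray([(78.6,179),(79.4,192.6),(79,185.8)],i,z)])
for z in(.026,.030): print('mark corners',z,[G(p) for p in ray([(64,192.4),(76,191),(77.6,204.4),(65.4,205),(70.8,198.2)],i,z)])
i2=dict(i); T=np.eye(4)
T=np.array([[-.9993,.0363,.0127,.4869],[.0384,.9589,.2811,-.1713],[-.002,.2814,-.9596,.3842],[0,0,0,1]]); i2['extrinsics']=T
for z in(.026,.030): print('mark w2',z,G(ray([(148,193.9)],i2,z)[0]))
print('index w2',G(ray([(151.5,144.8)],i2,.028)[0]))
print('w2 arm top end', [G(p) for p in ray([(156,141),(156.5,149)],i2,.054)])
```

```text
arm 0.054 [array([ 0.6397, -0.1262]), array([ 0.6402, -0.1191]), array([ 0.6399, -0.1227])]
arm 0.052 [array([ 0.6412, -0.126 ]), array([ 0.6417, -0.1188]), array([ 0.6414, -0.1224])]
mark corners 0.026 [array([ 0.6739, -0.1153]), array([ 0.6638, -0.1157]), array([ 0.6638, -0.1074]), array([ 0.6741, -0.1073]), array([ 0.6687, -0.1114])]
mark corners 0.03 [array([ 0.6706, -0.1159]), array([ 0.6607, -0.1163]), array([ 0.6607, -0.1082]), array([ 0.6708, -0.1081]), array([ 0.6656, -0.1121])]
mark w2 0.026 [ 0.6685 -0.1063]
mark w2 0.03 [ 0.6665 -0.1069]
index w2 [ 0.6582 -0.1572]
w2 arm top end [array([ 0.6408, -0.1608]), array([ 0.6408, -0.1532])]
```

Emit:
move_arm([
  {"jaw": 1, "dx": -0.003, "dy": 0, "dz": 0, "twist": 0},
  {"jaw": 1, "dx": -0.004, "dy": 0, "dz": 0, "twist": 0},
  {"jaw": 1, "dx": -0.003, "dy": 0, "dz": 0, "twist": 0},
  {"jaw": 1, "dx": -0.001, "dy": 0, "dz": 0, "twist": 0},
  {"jaw": 1, "dx": 0, "dy": 0, "dz": 0, "twist": 0},
  {"jaw": 1, "dx": 0, "dy": 0, "dz": 0, "twist": 0},
])

```text
t: 8.28
eef_pos: [0.5162, -0.0669, 0.1261]
ee_rot: [3.141, 0.0, -1.582]
force: [2.3, -3.5, -1.4]
width: 0.0875
gripper_force: 1.6
```

Run:
```python
from g import *
s=arm.get_state();p=np.array(s['eef_pos']);print(s['t'],p,s['ee_rot'],s['force'],'g',p[:2]@ex,p[:2]@ey)
im=shot('wrist','w6'); sc=shot('scene','s6')
for c in('wrist','scene','wrist','scene'):
    pp(c,['leg_index','mark'])
    shot(c,'x')
a=cv2.resize(im[140:240,30:130],(600,600),interpolation=cv2.INTER_CUBIC)
K=arm.camera_info('scene');T=np.linalg.inv(K['extrinsics']);q=K['K']@(T@np.array([.657,-.121,.027,1]))[:3];q=q/q[2];print(q)
u,v=int(q[0]),int(q[1])
b=cv2.resize(sc[v-12:v+12,u-16:u+16],(800,600),interpolation=cv2.INTER_CUBIC)
cv2.imwrite('pics/z6.png',cv2.resize(np.hstack([a,b[:, :]]),(800,343)))
cv2.imwrite('pics/z6a.png',a)
```

```text
8.2833 [ 0.5162 -0.0669  0.1261] [ 3.1414  0.0001 -1.5817] [ 2.3258 -3.4843 -1.4052] g 0.5172440248763606 -0.05862061636220798
wrist leg_index [([0.6588, -0.1224, 0.0273], 0.83)]
wrist mark [([0.6558, -0.1219, 0.0261], 0.71)]
scene leg_index [([0.6558, -0.1181, 0.0251], 0.96)]
scene mark [([0.6585, -0.1223, 0.026], 0.61)]
wrist leg_index [([0.6582, -0.1233, 0.0297], 0.82)]
wrist mark [([0.655, -0.1237, 0.026], 0.56)]
scene leg_index [([0.6553, -0.1164, 0.0264], 0.95)]
scene mark [([0.6635, -0.1206, 0.0252], 0.52)]
[263.3272 244.0273   1.    ]
```

View pics/z6.png

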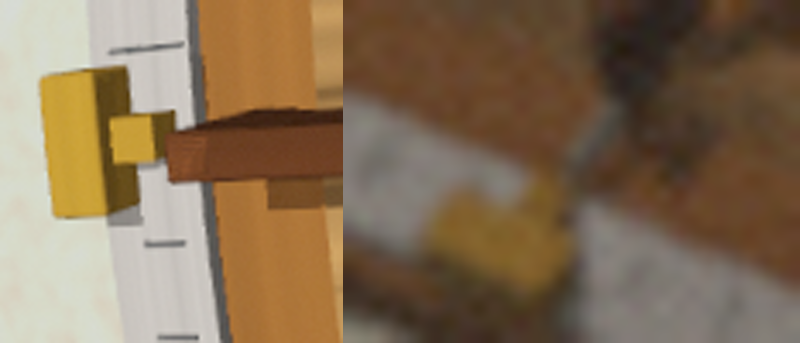

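The left crop shows the jaw arm's top end at wrist px about (79,179) to (79.6,193), close to the brass nib's centre at (68.8,180.2). The scene crop suggests the index may be slightly past the mark. I'll check this numerically in both cameras, including the earlier frames.

```bash
ls pics
python3 - <<'E'
from g import *
i=arm.camera_info('wrist'); G=lambda p:np.round([p[:2]@ex,p[:2]@ey],4)
print('arm',[G(p) for p in ray([(79,178.8),(79.6,193),(79.3,185.9)],i,.054)])
print('mark',[G(ray([(68.8,180.2)],i,z)[0]) for z in(.026,.03)])
# scene: displacement of arm end by template tracking
C=arm.camera_info('scene');T=np.linalg.inv(C['extrinsics'])
def pr(p):
    q=C['K']@(T@np.array([*p,1]))[:3]; return q[:2]/q[2]
m=np.array([.658,-.121])
for dz in (.028,):
    a=pr([*m,dz]);J=np.array([pr([*(m+.01*ex),dz])-a,pr([*(m+.01*ey),dz])-a]).T/10;print('px',a,'px/mm x,y',J)
im={k:cv2.imread(f'pics/{k}.png') for k in('scene1','scene5','s6')}
hsv=cv2.cvtColor(im['s6'],cv2.COLOR_BGR2HSV)
u,v=263,244
print('SAT rows',v-8); print(hsv[v-8:v+10,u-12:u+14,1])
print('VAL');print(hsv[v-8:v+10,u-12:u+14,2])
E
```

```text
s6.png
scene1.png
scene5.png
top1.png
top5.png
w1.png
w2.png
w3.png
w4.png
w5.png
w6.png
x.png
z2.png
z3.png
z5.png
z6.png
z6a.png
arm [array([ 0.6394, -0.1153]), array([ 0.6401, -0.1079]), array([ 0.6397, -0.1116])]
mark [array([ 0.6687, -0.1117]), array([ 0.6656, -0.1121])]
px [263.0819 244.057 ] px/mm x,y [[-0.2167  0.3438]
 [ 0.2808  0.1493]]
SAT rows 236
[[145 149 136 163 149 147 162 154 150 158 146 121 129 112 107  80 105  83
  103 120 119 128 136 126 138 132]
 [155 154 142 148 135 143 152 144 166 150 155 147 136 156 102  79  45  61
  127 135 130 130 109 131 135 135]
 [158 146 144 162 150 160 159 156 148 150 140 158 153 135 102  71  87  93
  105 104 123 132 140 134 123 130]
 [111 144 149 146 159 152 138 142 150 146 142 148 155 120  72  56 118 135
  126 126 126 120 132 118 122 129]
 [ 60 102 121 157 151 141 158 154 150 151 163 150 128  93  49  71 112 129
  126 113 120 109 123 127 130 114]
 [ 29  45  59  91 123 151 149 155 144 151 136 146  98  58  50  90 121  92
  108 103 117 101 120 133 144 142]
 [ 29  25  29  40  59  72  99 129 141 156 151 112  63  47  96 127 126 164
  116 151 
[... 2491 characters left out ...]
20 117 108
  104 101  99 104 103 103 103 103]
 [122 118 123 127 131 132 125 127 130 133 120 115 111 127 135 130 127 122
  114 109 101  97  96  99 101 103]
 [102 102 102 111 122 130 131 131 131 130 129 117 107 126 128 135 131 128
  130 118 114 112 105 100 106 102]
 [ 90  82  77  85  98 113 124 125 132 130 121 102  90 123 136 130 121 121
  129 128 128 122 119 109 109  99]
 [ 94  89  82  76  77  85  98 107 122 123 105  75  86 123 133 125 118 122
  126 126 133 131 127 123 124 115]
 [ 84  86  80  74  71  78  74  80  97  91  76  70  82 114 126 121 121 127
  127 132 126 131 126 119 128 129]
 [ 65  77  80  71  74  65  75  72  75  77  70  75  94 120 126 132 128 128
  136 128 132 126 123 112 125 129]]
```

Run:
```python
from g import *
i=arm.camera_info('wrist')
W={k:cv2.cvtColor(cv2.imread(f'pics/{k}.png'),cv2.COLOR_BGR2HSV).astype(float) for k in('w4','w5','w6')}
# arm top-face long edges: hue/val profile down columns 85..98 
for k in W:
    out=[]
    for ch in(1,2):
        p=W[k][172:212,90:97,ch].mean(1); out.append(np.round(p).astype(int).tolist())
    print(k,*out,sep='\n')
C=arm.camera_info('scene');print('scene cam',C['extrinsics'][:3,3])
T=np.linalg.inv(C['extrinsics'])
def pr(p):
    q=C['K']@(T@np.array([*p,1]))[:3]; return q[:2]/q[2]
print('dz px/mm',(pr([.66,-.121,.038])-pr([.66,-.121,.028]))/10)
S={k:cv2.cvtColor(cv2.imread(f'pics/{k}.png'),cv2.COLOR_BGR2HSV) for k in('scene1','scene5','s6')}
base=np.array([.658,-.121])
for k,d in(('scene1',-51),('scene5',-11)):
    u,v=np.round(pr([*(base+d*1e-3*ey),.028])).astype(int)
    print(k,'u0',u-8,'v0',v-8);print(S[k][v-8:v+6,u-8:u+12,1])
```

```text
w4
[165, 166, 165, 165, 162, 161, 160, 156, 149, 147, 146, 147, 147, 147, 174, 179, 173, 177, 172, 171, 171, 172, 173, 173, 174, 175, 172, 175, 176, 173, 172, 104, 99, 95, 92, 90, 87, 88, 83, 79]
[169, 169, 169, 168, 167, 166, 166, 164, 162, 161, 160, 152, 118, 78, 62, 61, 93, 104, 107, 107, 107, 108, 108, 109, 109, 109, 110, 110, 109, 111, 92, 106, 138, 140, 142, 140, 142, 144, 143, 145]
w5
[169, 170, 170, 170, 174, 175, 170, 173, 172, 173, 173, 174, 173, 175, 175, 175, 173, 175, 173, 173, 173, 135, 127, 126, 123, 120, 118, 117, 115, 115, 113, 107, 103, 100, 99, 94, 92, 91, 87, 86]
[171, 156, 130, 74, 63, 72, 95, 104, 106, 107, 108, 109, 110, 112, 113, 114, 116, 118, 116, 112, 91, 139, 144, 139, 138, 137, 138, 138, 137, 130, 132, 132, 131, 131, 131, 129, 131, 132, 134, 135]
w6
[173, 173, 169, 166, 175, 174, 176, 175, 174, 174, 174, 175, 171, 171, 173, 174, 172, 173, 172, 171, 170, 138, 129, 126, 127, 124, 121, 118, 114, 115, 110, 107, 106, 102, 101, 101, 99, 91, 89, 86]
[165, 160, 133, 71, 62, 72, 94, 105, 108, 108, 108, 107, 109, 110, 110, 111, 112, 112, 111, 110, 91, 139, 143, 144
[... 1865 characters left out ...]
 129 107
  137 118]
 [ 64  94 124 141 143 161 150 123  71  48  94 118 128 151 113 139 131 166
  124 145]
 [ 31  41  65  91 119 135 140 118  86  77 136 134 121 113 122 113 118 140
  145 143]
 [ 25  19  26  43  58  85 114  94  83 109 150 132 139 142 145 129 129 156
  136 169]
 [ 20  25  25  22  34  26  39  45  62 126 139 152 123 165 143 152 149 149
  154 149]
 [ 31  20  26  27  42  31  26  24  53 125 161 165 146 174 174 132 150 149
  156 141]
 [ 22  20  35  76 107  84  51  41  75 135 179 145 117 100 143 157 171 144
  163 157]
 [ 23  31  73 134 158 134 109  96 122 176 159 147  63  47  69 104 122 141
  154 154]
 [ 23  55 126 170 169 164 165 159 165 165 167 108  48  27  32  37  64  87
  133 139]]
```

All the checks agree to within about 0.5 mm: leg displacement is about 50.9 mm against 50.6 mm needed, and the wrist offset is about +0.3 mm. The index is on the mark. Now I'll narrow the fingers, keeping the hook contact, to just outside the plate and post.

Emit:
move_arm([
  {"jaw": 0.85, "dx": 0.0004, "dy": 0.0015, "dz": 0, "twist": 0},
  {"jaw": 0.7, "dx": 0, "dy": 0.0015, "dz": 0, "twist": 0},
  {"jaw": 0.6, "dx": 0, "dy": 0.0015, "dz": 0, "twist": 0},
  {"jaw": 0.5, "dx": 0, "dy": 0.0015, "dz": 0, "twist": 0},
  {"jaw": 0.455, "dx": 0, "dy": 0.001, "dz": 0, "twist": 0},
  {"jaw": 0.455, "dx": 0, "dy": 0, "dz": 0, "twist": 0},
  {"jaw": 0.455, "dx": 0, "dy": 0, "dz": 0, "twist": 0},
], force=20)

```text
t: 9.57
eef_pos: [0.5085, -0.0675, 0.1259]
ee_rot: [3.14, -0.0, -1.582]
force: [-2.5, -3.0, 0.7]
width: 0.0642
gripper_force: 2.0
```

Emit:
move_arm([
  {"jaw": 0.364, "dx": 0, "dy": 0.0008, "dz": 0, "twist": 0},
  {"jaw": 0.318, "dx": 0, "dy": 0.0008, "dz": 0, "twist": 0},
  {"jaw": 0.295, "dx": 0, "dy": 0.0005, "dz": 0, "twist": 0},
  {"jaw": 0.273, "dx": 0, "dy": 0.0005, "dz": 0, "twist": 0},
  {"jaw": 0.25, "dx": 0, "dy": 0.0005, "dz": 0, "twist": 0},
  {"jaw": 0.227, "dx": 0, "dy": 0.0005, "dz": 0, "twist": 0},
  {"jaw": 0.205, "dx": 0, "dy": 0.0005, "dz": 0, "twist": 0},
  {"jaw": 0.182, "dx": 0, "dy": 0.0005, "dz": 0, "twist": 0},
  {"jaw": 0.182, "dx": 0, "dy": 0, "dz": 0, "twist": 0},
  {"jaw": 0.182, "dx": 0, "dy": 0, "dz": 0, "twist": 0},
])

```text
t: 10.4
eef_pos: [0.505, -0.0671, 0.1263]
ee_rot: [-3.141, 0.0, -1.582]
force: [2.5, -3.7, -3.6]
width: 0.052
gripper_force: 10.2
```

Emit:
move_arm([
  {"jaw": 0.159, "dx": 0, "dy": 0.0005, "dz": 0, "twist": 0},
  {"jaw": 0.136, "dx": 0, "dy": 0.0005, "dz": 0, "twist": 0},
  {"jaw": 0.114, "dx": 0, "dy": 0.0005, "dz": 0, "twist": 0},
  {"jaw": 0.091, "dx": 0, "dy": 0.0005, "dz": 0, "twist": 0},
  {"jaw": 0.068, "dx": 0, "dy": 0.0005, "dz": 0, "twist": 0},
  {"jaw": 0.045, "dx": 0, "dy": 0.0005, "dz": 0, "twist": 0},
  {"jaw": 0.023, "dx": 0, "dy": 0.0005, "dz": 0, "twist": 0},
  {"jaw": 0, "dx": 0, "dy": 0.0005, "dz": 0, "twist": 0},
  {"jaw": 0, "dx": 0, "dy": 0, "dz": 0, "twist": 0},
  {"jaw": 0, "dx": 0, "dy": 0, "dz": 0, "twist": 0},
])

```text
t: 11.23
eef_pos: [0.501, -0.0671, 0.1264]
ee_rot: [-3.141, -0.0, -1.581]
force: [3.0, -4.2, -2.4]
width: 0.0441
gripper_force: 8.4
```

Emit:
move_arm([
  {"jaw": -0.023, "dx": 0, "dy": 0.0005, "dz": 0, "twist": 0},
  {"jaw": -0.045, "dx": 0, "dy": 0.0005, "dz": 0, "twist": 0},
  {"jaw": -0.068, "dx": 0, "dy": 0.0005, "dz": 0, "twist": 0},
  {"jaw": -0.091, "dx": 0, "dy": 0.0005, "dz": 0, "twist": 0},
  {"jaw": -0.114, "dx": 0, "dy": 0.0005, "dz": 0, "twist": 0},
  {"jaw": -0.136, "dx": 0, "dy": 0.0005, "dz": 0, "twist": 0},
  {"jaw": -0.16, "dx": 0, "dy": 0, "dz": 0, "twist": 0},
  {"jaw": -0.2, "dx": 0, "dy": 0, "dz": 0, "twist": 0},
  {"jaw": -0.25, "dx": 0, "dy": 0, "dz": 0, "twist": 0},
  {"jaw": -0.3, "dx": 0, "dy": 0, "dz": 0, "twist": 0},
  {"jaw": -0.3, "dx": 0, "dy": 0, "dz": 0, "twist": 0},
])

```text
t: 12.15
eef_pos: [0.4977, -0.0672, 0.1264]
ee_rot: [3.142, -0.0, -1.582]
force: [-0.7, -3.4, 3.8]
width: 0.0371
gripper_force: 20.0
```

Run:
```python
from g import *
s=arm.get_state();p=np.array(s['eef_pos']);print(s['t'],p,s['ee_rot'],s['force'],s['width'],s['gripper_force'],'g',p[:2]@ex,p[:2]@ey)
im=shot('wrist','w7'); shot('scene','s7')
for c in('wrist','scene'): pp(c,['leg_index','mark','hook','lever_post'])
S=cv2.cvtColor(cv2.imread('pics/s7.png'),cv2.COLOR_BGR2HSV);print(S[237:247,257:269,1])
w=cv2.cvtColor(im,cv2.COLOR_BGR2HSV).astype(float)
print(w[172:212,90:97,2].mean(1).round().astype(int).tolist())
m=(w[...,0]>18)&(w[...,0]<32)&(w[...,1]>170)&(w[...,2]>110); m=m[140:240,30:100]
for v in range(15,70,2): 
    c=np.where(m[v])[0]; print(140+v,(30+c.min(),30+c.max(),len(c)) if len(c) else '',end=' ')
```

```text
12.15 [ 0.4977 -0.0672  0.1264] [ 3.1416 -0.     -1.5818] [-0.6634 -3.3785  3.7576] 0.03713718371567926 20.03186523914337 g 0.49868660637248347 -0.05923320653295902
wrist leg_index [([0.6562, -0.1248, 0.0247], 0.73)]
wrist mark [([0.6556, -0.1233, 0.0264], 0.97), ([0.5075, -0.0721, 0.0775], 0.23)]
wrist hook [([0.6575, -0.122, 0.0266], 0.71)]
wrist lever_post [([0.5125, -0.0763, 0.0758], 0.58)]
scene leg_index [([0.6586, -0.121, 0.0287], 0.92)]
scene mark [([0.6576, -0.1213, 0.0278], 0.59)]
scene hook [([0.476, -0.053, 0.0769], 0.81)]
scene lever_post [([0.5045, -0.0749, 0.0826], 0.51)]
[[158 147 138 139 151 145 139 122 110  42 134 105]
 [151 159 144 161 149 152 163 142 113  67  87 108]
 [136 151 157 145 137 153 157 124  69  38 108 102]
 [158 151 166 165 154 151 120  81  56  58  92 111]
 [149 161 148 149 157 141  94  67  64  92 150 108]
 [107 115 135 152 148 116  64  57 110 133 126 124]
 [ 43  58  91 132 144  99  68  98 139 127 147 144]
 [ 24  27  64 121 168 118 100 123 132 147 154 149]
 [ 49  36  74 148 167 145  97  86 106 147 155 150]
 [110 101 134 155 161 144  54  36  59 100 122 1
[... 302 characters left out ...]
64(30), np.int64(36), 7) 169 (np.int64(30), np.int64(36), 7) 171 (np.int64(30), np.int64(37), 8) 173 (np.int64(30), np.int64(37), 8) 175 (np.int64(30), np.int64(57), 9) 177 (np.int64(30), np.int64(52), 20) 179 (np.int64(30), np.int64(52), 20) 181 (np.int64(30), np.int64(52), 20) 183 (np.int64(30), np.int64(52), 20) 185 (np.int64(30), np.int64(52), 20) 187 (np.int64(30), np.int64(52), 20) 189 (np.int64(30), np.int64(48), 16) 191 (np.int64(30), np.int64(39), 10) 193 (np.int64(30), np.int64(39), 10) 195 (np.int64(30), np.int64(39), 10) 197 (np.int64(30), np.int64(40), 11) 199 (np.int64(30), np.int64(40), 11) 201 (np.int64(30), np.int64(40), 11) 203 (np.int64(30), np.int64(40), 11) 205  207  209
```

Run:
```python
from g import *
i=arm.camera_info('wrist')
w=cv2.cvtColor(cv2.imread('pics/w7.png'),cv2.COLOR_BGR2HSV).astype(float)
for u in(68,74,80): print(u,w[168:204,u:u+3,2].mean(1).round().astype(int).tolist())
for n,px,z in(('mark',(48,182.3),.029),('mark',(48,182.3),.026),('mlo',(48,175.3),.029),('mhi',(48,189),.029),('arm',(93.5,186.3),.054),('armlo',(93.5,179),.054),('armhi',(93.5,193.5),.054)):
    p=ray([px],i,z)[0];print(n,z,p[:2]@ex,p[:2]@ey)
```

```text
68 [171, 164, 159, 163, 164, 166, 152, 151, 146, 114, 64, 62, 75, 96, 105, 106, 107, 108, 108, 109, 110, 111, 112, 113, 112, 109, 96, 96, 106, 100, 96, 95, 94, 94, 91, 90]
74 [170, 170, 169, 170, 170, 170, 169, 142, 84, 64, 64, 63, 79, 104, 106, 107, 107, 108, 108, 110, 111, 111, 113, 113, 112, 109, 89, 163, 167, 167, 168, 168, 167, 166, 166, 167]
80 [176, 175, 176, 176, 176, 173, 141, 62, 61, 63, 62, 68, 91, 105, 106, 107, 107, 109, 108, 111, 111, 112, 112, 112, 113, 107, 117, 175, 175, 174, 174, 175, 174, 174, 173, 173]
mark 0.029 0.6660306005856166 -0.11217165800252515
mark 0.026 0.6686838616121402 -0.11181447992278937
mlo 0.029 0.6653622512616993 -0.11655922212312403
mhi 0.029 0.6667230028706992 -0.10794633344691906
arm 0.054 0.611946005488909 -0.11137974249620768
armlo 0.054 0.6114824562766251 -0.11511722899185219
armhi 0.054 0.6124405961677858 -0.10766852914943086
```

Everything checks out. The lever is shut (37 mm over plate and post against 38 mm nominal, full 20 N grip). The index is within about 0.5 to 0.7 mm of the mark's middle in both cameras. Handing in.

```bash
python3 -c "
from station import arm
print(arm.job_done())"
```

```text
the job is handed in; nothing more can be done
None
```

I drew the leg out to the mark (index about 0.5–0.7 mm past its middle), then squeezed the lever shut at 20 N. I handed the job in at about 12.5 s, still holding; no verdict came back.

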